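Index the press plate and hold the bush home at the third click

ROBOT

A 6-joint arm with a two-finger parallel gripper is mounted at the origin on a cart in front of the work surface, level with it; the furniture and walls round the work are solid. World frame = base frame: x ahead of the robot, y to its left, z up, the work surface at z = 0. Lengths are in m, angles in rad, forces in N, time in s.
With the tool pointing down it reaches from about 0.35 to 0.975 m from the base axis. Payload 4.9 kg.
Tool frame: the origin (TCP) lies at the very end of the fingers, on their centre line; the grasp point (between the pads) lies 19 mm behind it (pinch_z is the distance from the TCP to the grasp point, in m); z points along the fingers, y is the line along which they close (so a half turn about z gives the same grasp; the last joint's range is limited). The gripper opens to 85 mm and grips with 20 to 120 N. Pads are 22 mm wide; open, the fingers measure 114 mm over their backs; the gripper's body (76 mm by 85 mm) begins 54 mm behind the grasp point. The pads swing forward as they close: fully open they stand 13 mm farther back than shut.
Start: joints at [-1.37, 0.053, 1.613, -0, 1.476, -0.119], TCP at [0.196, -0.593, 0.231] pointing down, gripper open.
Joint ranges: [-3.01, 3.01], [-1.01, 2.22], [0.06, 2.58], [-1.02, 4.17], [0.09, 2.62], [-3.14, 3.14]. Speed limits (rad/s): [2.57, 2.57, 3.14, 3.14, 3.14, 3.14].

INTERFACE

Orientations are given as a unit quaternion [w, x, y, z].
In Python, from plant import * gives the robot as it stands. The module is installed in compiled form; this text tells all that it offers.
- The arm moves only by the tool play_rows, never from a script. Its arguments are lists of equal length, an entry for each row: "linear": the shift along the world's x, y, z in m, a list of three; "turn": the turn about the world's z in degrees. A call has 1 to 8 rows; each row shifts and turns the commanded pose from where the row before left it; what a row does not reach is not made up. A row lasts 1/8 s, in which the tool goes at most 62.5 mm and 10.7 degrees, less where a joint would pass 70% of its speed; a pose out of reach is approached as far as the arm can. A call is refused whole if a number of a shift passes 0.0625 or a number of a turn 10.7, either way. A call with a gripper value outside its range is refused whole. "hand" is the finger opening in m, from 0 to 0.0854, set as the call begins (left out, the last holds). The fingers move at their own pace and stop on an object; the grip force is fixed at half the most. Time passes only in rows, so rows that do not move let the fingers close. It gives the time, the measured TCP pose, the force, the opening and the grip force at its end, in the units of the state.
- state(): the state, without advancing time (a new reading comes with each control period).
- grab_frame(name): name is "side" or "top" or "wrist"; returns the picture (400x640x3 uint8, red, green, blue); there is no depth.
- camera_info(name): a dict with "camera_matrix" (3x3 intrinsics, pixels), "distortion" ([k1, k2, p1, p2, k3] as OpenCV has them; the pictures are not rectified), "origin" and "attitude" of the camera in the world; the wrist camera has in their place "mount" (4x4, takes a point from camera to tool coordinates, whose origin is the TCP and whose axes are the flange's). Camera axes: x right, y down, z forward; pixel columns grow to the right and rows downward; lengths in m; the calibration is good to about 2 mm. A picture is of the moment at which its call begins: read the wrist's pose just before it. camera_info takes no time and is no camera call.
- job_done(): hands the job in; it is judged then, once.
Trained networks look in the newest picture that a camera, given by its name, has taken for a name from the list of things; names that differ only in an ending like _2 or _b are one class to them, and where a whole thing is asked for, a point or a joint stands for the part that bears it (a point fixed in the world has none). Each returns a list of dicts, best first, with "p" (0 to 1); they miss things now and then, are a little off and sometimes report something else, mostly with a low value. They report only what shows in the picture. A call takes as long as a camera call.
- trace(camera, thing): "region" (400x640 bool, what is visible of it) and "location" ([column, row] in pixels, amid what is visible of it).
The state is a dict: "time": time; "joint_pos": joint angles; "joint_vel": joint speeds; "joint_efforts": joint torques, N m; "tool_pos": TCP position; "tool_rot": TCP orientation; "contact_force": force on the tool from outside, world axes, zero at the start; "ft_torque": the same for the moment, N m; "gripper_width": opening from 0.0 (shut) to 1.0 (fully open); "grasp_force": force on a finger pad.
Only numpy, scipy, OpenCV 4.12 (cv2) and the standard library are available. Lean on these libraries where they do the work, as an engineer would, in place of code of your own. Each camera call takes 0.05 s, during which the arm holds its last target. There are 200 camera calls.

TASK

The brass bush that still stands proud of its toothed disc has to be pressed home and kept under pressure while its retaining glue grips. With the press lever up, turn the round index plate by its hand knob until the proud bush sits under the ram and the plate clicks into its stop; then bring the press lever down past its first two clicks to the third, so that the bush flange lies flat on the disc. Finish holding the lever there against its return spring: once the bush is down do not let the lever back up or let go of it, and leave the other things on the bench where they are.

Things in the scene. Friction and masses are not known exactly. Their poses are not given: they have to be found in the camera images.
- press: Grey bench press fixed to the bench; its place and yaw vary. Base slab 258 x 200 x 18 mm, index plate in front, column and head (119 x 64 mm, top 185 mm above the bench) at the back, lever on the right (-y). Origin: on the index plate's axis at bench height; own +x points from the plate to the column. The ram comes down 72 mm from the origin along +x.
- index_plate (a joint): Clockwise turn (seen from above) of the index plate from its working station, rad. 0 = proud bush under the ram, hand knob on the side away from the column. Starts 0.5 to 1.2: turn counter-clockwise. Stays where left (1 to 3 N at the knob); within 0.1 of 0 a spring plunger climbs a dowel pin (7 N at the knob), then snaps in and centres the plate.
- plate_knob (a point): Mid-height of the black upright hand knob on the index plate: a post 18 mm thick standing from 37 to 90 mm above the bench; this point is 71 mm above the bench, 92 mm from the plate's axis; it goes round with the plate. Grip it from above across its thickness.
- plate_axis (a point): Point on the index plate's axis 71 mm above the bench. The plate is a bright steel disc 216 mm across, top 36 mm above the bench; it bears a 40 mm hub (up to 51 mm), a disc with the proud bush across from the hand knob, a disc with a finished, flat bush and an empty nest.
- press_lever (a joint): Swing of the lever, rad. 0 = up at rest, 60 deg above level, pointing away from the column; grows as it is brought down (5 deg above level at 0.96). Clicks at 0.42, 0.69 and 0.96, bumps before each; stop at 1.03, or just past 0.96 once the bush is home. A spring takes it back to 0 from anywhere: 4 N at the grip at first, 6 to 8 N further down.
- lever_grip (a point): Middle of the black cross grip at the lever's free end: a level bar 22 mm thick, 68 mm long along the press's own y, 170 mm from the pivot; at rest 282 mm above the bench, at the third click about 150 mm. Pinch it from above, fingers before and behind it, or push it down; the bar keeps its direction.
- lever_pivot (a point): Point on the lever's turning axis (parallel to the press's own y), 135 mm above the bench, in the same upright plane as the middle of the grip, which moves round it on a circle of 170 mm in the press's own x-z plane.
- bush_top (a point): Middle of the top of the brass flanged bush (flange 35 mm across, 3 mm thick) in the toothed disc (60 mm across, top 49 mm above the bench). Flange 8 mm above the disc at the start (top at 60 mm), on the disc when home (top at 52 mm). The ram, 14.5 mm down per rad of lever, meets it at the first click.
- bush (a joint): How far the bush has been pressed in, in m: 0 at the start, 0.008 home. It is a tight fit and stays where it is pushed (22 N or more to move it).
- glue_bottle: Bystander: white glue bottle with a blue nozzle, 46 mm across, 147 mm tall, standing; origin at the middle of its underside.
- spare_disc: Bystander: black toothed disc lying on the bench, 64 mm across, 9 mm thick; origin at the middle of its underside.
- stop_plate: Bystander: steel plate with two holes, 40 x 64 x 12 mm, lying on the bench; origin at the middle of its underside.
- spanner: Bystander: open-ended spanner, 150 x 25 x 8 mm, lying on the bench; origin at the middle of its underside.
- core_3: Bystander: black fluted winding core with two flanges, 62 mm across, 122 mm tall, standing; origin at the middle of its underside.
- nut_m16: Bystander: steel hexagon nut, 24 mm across the flats, 13 mm tall, lying on the bench; origin at the middle of its underside.

How it is judged:
By the outcome, as a careful person would: the job done as asked, in the order asked, and still so for the second after the job is handed in, while the arm keeps its last pose, push and grip.
It also fails if it takes over 48 s, if anything falls off the work surface, if the arm or the gripper's body presses on something with over 40 N, if the wrist force passes 120 N, or if a joint passes its speed limit or range.

## Working session

There is one attempt and no reset: what is moved stays moved. The work goes in short steps, Python scripts to look and compute and a tool call to move; the robot and the scene stay as the last step left them, time stands still between calls to the robot, and variables do not carry over. Pictures are saved under pics/ and viewed, at most 10 in all, crops included, and the job is handed in when it is done.

Besides the shell and the picture viewer there is one more tool, called after "Emit:" as name(argument=value, ...), one argument or row to a line, values as JSON. play_rows: Moves the arm, as the interface text tells. Its arguments: {"type":"object","properties":{"linear":{"type":"array","items":{"type":"array","items":{"type":"number"}}},"turn":{"type":"array","items":{"type":"number"}},"hand":{"type":"number"}},"required":["linear","turn"]}

```bash
mkdir -p pics
cat > h.py <<'E'
from plant import *
import numpy as np, cv2
from scipy.spatial.transform import Rotation as R
def cam(n):
    c=camera_info(n); K=np.array(c["camera_matrix"]); d=np.array(c["distortion"])
    if "mount" in c:
        s=state(); T=np.eye(4); q=s["tool_rot"]; T[:3,:3]=R.from_quat([q[1],q[2],q[3],q[0]]).as_matrix(); T[:3,3]=s["tool_pos"]
        M=T@np.array(c["mount"])
        return K,d,M[:3,3],M[:3,:3]
    a=np.array(c["attitude"],float)
    Rm=a if a.shape==(3,3) else R.from_quat([a[1],a[2],a[3],a[0]]).as_matrix()
    return K,d,np.array(c["origin"],float),Rm
def ray(C,px):
    K,d,o,Rm=C
    u=cv2.undistortPoints(np.array([[px]],float),K,d)[0,0]
    v=Rm@np.array([u[0],u[1],1]); return o,v/np.linalg.norm(v)
def atz(C,px,z):
    o,v=ray(C,px); return o+v*(z-o[2])/v[2]
def proj(C,p):
    K,d,o,Rm=C
    return cv2.projectPoints(np.array([p],float),cv2.Rodrigues(Rm.T)[0],-Rm.T@o,K,d)[0][0,0]
def save(n,img): cv2.imwrite("pics/"+n+".png",img[:,:,::-1])
E
python3 - <<'E'
from h import *
print(state())
for n in("side","top"):
    print(n,camera_info(n)); C=cam(n); im=grab_frame(n); save(n+"0",im)
    for t,z in(("plate_knob",.071),("index_plate",.036),("lever_grip",.282),("bush_top",.06),("press",.0),("glue_bottle",.07),("core_3",.06)):
        for r in trace(n,t)[:2]: print(t,round(r["p"],2),np.round(r["location"]),np.round(atz(C,r["location"],z),3),r["region"].sum())
E
```

```text
{'time': 0.0, 'joint_pos': array([-1.36999053e+00,  5.33833118e-02,  1.61431075e+00,  1.12329016e-05,
        1.47598577e+00, -1.18974638e-01]), 'joint_vel': array([ 0.0007241 ,  0.00201426, -0.00108841,  0.00012667, -0.00137713,
        0.00047369]), 'joint_efforts': array([ 9.73167880e-04, -3.93680799e+01, -3.70177352e+01, -1.75201790e-04,
        7.02461286e-03,  9.35052782e-06]), 'tool_pos': array([ 0.19636649, -0.59269124,  0.23003661]), 'tool_rot': array([-1.04294424e-03,  9.87244315e-01,  1.59209210e-01, -3.71011469e-05]), 'contact_force': array([-0.34392283,  0.3226065 , -0.40834104]), 'ft_torque': array([0.0211367 , 0.0158724 , 0.03019804]), 'grasp_force': 0.0, 'gripper_width': 0.9961037901828055}
side {'camera_matrix': array([[393.95470888,   0.        , 316.63468188],
       [  0.        , 393.95470888, 192.60289863],
       [  0.        ,   0.        ,   1.        ]]), 'distortion': array([-0.01581968,  0.        ,  0.        ,  0.        ,  0.        ]), 'origin': array([ 0.47092751, -1.05085271,  1.03801177]), 'attitude': array([-0.42717036,  0.9024837 , -0.05321609,  0
[... 834 characters left out ...]
   ,  0.        ,  0.        ]), 'origin': array([ 0.05485663, -0.00644023,  1.94330662]), 'attitude': array([-0.10399818,  0.70457008, -0.69455825,  0.10175573])}
plate_knob 0.97 [366. 220.] [ 0.533 -0.161  0.071] 2251
index_plate 0.57 [365. 218.] [ 0.551 -0.16   0.036] 2342
lever_grip 0.57 [396. 198.] [ 0.556 -0.245  0.282] 232
bush_top 0.67 [374. 208.] [ 0.584 -0.194  0.06 ] 4146
bush_top 0.41 [388. 212.] [ 0.568 -0.248  0.06 ] 37
press 0.94 [374. 207.] [ 0.604 -0.199  0.   ] 4035
glue_bottle 0.65 [285. 241.] [0.45  0.138 0.07 ] 157
glue_bottle 0.42 [398. 198.] [ 0.623 -0.286  0.07 ] 264
core_3 0.74 [367. 217.] [ 0.549 -0.167  0.06 ] 2264
core_3 0.66 [445. 201.] [ 0.613 -0.467  0.06 ] 358
```

Run:
```python
import cv2,numpy as np
a=cv2.imread("pics/side0.png")[180:380,220:420]; b=cv2.imread("pics/top0.png")[130:280,280:480]
a=cv2.resize(a,None,fx=3,fy=3,interpolation=cv2.INTER_CUBIC)
b=cv2.resize(b,None,fx=4,fy=4,interpolation=cv2.INTER_CUBIC)
cv2.imwrite("pics/a.png",a);cv2.imwrite("pics/b.png",b)
```

```text
(no output)
```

View pics/a.png

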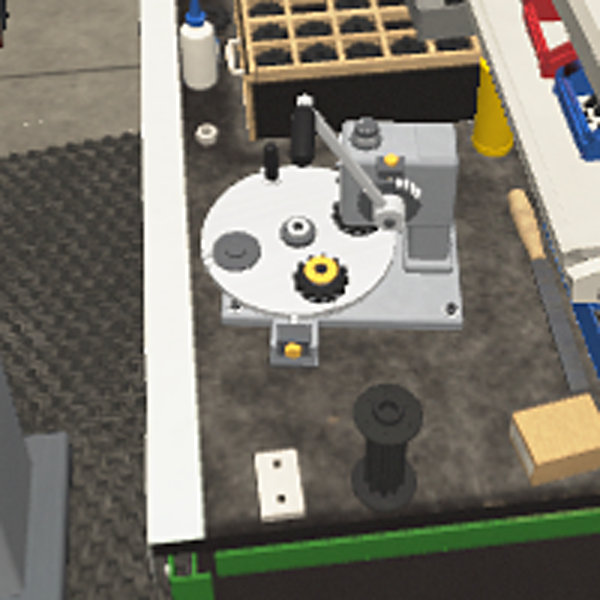

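View pics/b.png

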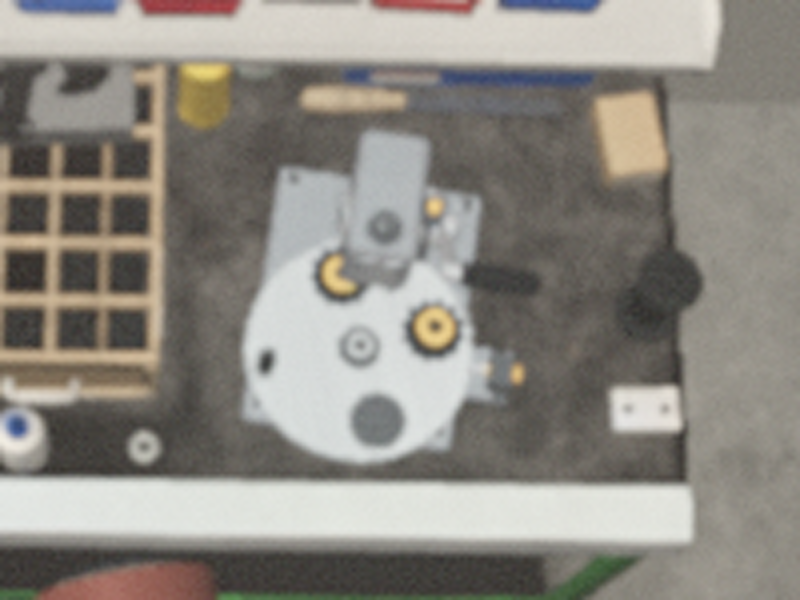

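Run:
```python
from h import *
from scipy.optimize import least_squares
S,T=cam("side"),cam("top")
def tri(a,b):
    f=lambda p:np.r_[proj(S,p)-a,proj(T,p)-b]
    r=least_squares(f,[.55,-.2,.1]); return r.x,np.abs(r.fun).max()
s=lambda x,y:np.array([220+x/3,180+y/3]); t=lambda x,y:np.array([280+x/4,130+y/4])
P={"hub":(s(298,230),t(360,345),.051),"knob":(s(270,160),t(266,361),.071),"grip":(s(302,132),t(503,278),.282),"bush":(s(320,269),t(436,326),.06),"empty":(s(237,250),t(376,419),.036),"stop":(s(293,350),t(517,373),.03)}
for n,(a,b,z) in P.items():
    p,e=tri(a,b); print(n,np.round(p,3),round(e,1),"side",np.round(atz(S,a,z),3),"top",np.round(atz(T,b,z),3))
for n,q in (("colback",[(362,131),(429,141)]),):
    for c in q: print(n,np.round(atz(T,t(*c),.185),3))
for c in [(281,168),(480,197),(450,450),(243,418)]: print("base",np.round(atz(T,t(*c),.018),3))
print("pivot side",atz(S,s(390,210),.135))
```

```text
hub [ 0.556 -0.179  0.043] 0.1 side [ 0.556 -0.186  0.051] top [ 0.554 -0.179  0.051]
knob [ 0.534 -0.089  0.065] 0.2 side [ 0.534 -0.095  0.071] top [ 0.532 -0.089  0.071]
grip [ 0.552 -0.278  0.288] 0.3 side [ 0.553 -0.271  0.282] top [ 0.552 -0.279  0.282]
bush [ 0.571 -0.25   0.059] 0.1 side [ 0.572 -0.25   0.06 ] top [ 0.571 -0.25   0.06 ]
empty [ 0.487 -0.194  0.037] 0.2 side [ 0.487 -0.193  0.036] top [ 0.486 -0.195  0.036]
stop [ 0.533 -0.33   0.034] 0.2 side [ 0.534 -0.327  0.03 ] top [ 0.534 -0.331  0.03 ]
colback [ 0.719 -0.171  0.185]
colback [ 0.71  -0.232  0.185]
base [ 0.741 -0.106  0.018]
base [ 0.714 -0.302  0.018]
base [ 0.461 -0.266  0.018]
base [ 0.489 -0.07   0.018]
pivot side [ 0.64467621 -0.24469144  0.135     ]
```

Emit:
play_rows(
  linear=[
    [0.019,0.0313,0],
    [0.019,0.0313,0],
    [0.019,0.0313,0],
    [0.019,0.0313,0],
    [0.019,0.0313,0],
    [0.019,0.0313,0],
    [0.019,0.0313,0],
    [0.019,0.0313,0],
  ],
  turn=[5.3,5.3,5.3,5.3,5.3,5.3,5.3,5.3],
)

```text
time: 1.8
tool_pos: [0.349, -0.3419, 0.2315]
tool_rot: [0.0, 0.862, 0.507, 0.0]
contact_force: [1.1, 0.1, 0.1]
gripper_width: 0.999
grasp_force: 0.0
```

Emit:
play_rows(
  linear=[
    [0.019,0.0313,0],
    [0.019,0.0313,0],
    [0.019,0.0313,0],
    [0.019,0.0313,0],
    [0.019,0.0313,0],
    [0.019,0.0313,0],
    [0.019,0.0313,0],
    [0.019,0.0313,0],
  ],
  turn=[5.3,5.3,5.3,5.3,5.3,5.3,5.3,5.3],
)

```text
time: 2.8
tool_pos: [0.501, -0.0914, 0.2315]
tool_rot: [0.0, 0.62, 0.784, 0.0]
contact_force: [-0.4, -1.1, -0.3]
gripper_width: 1.0
grasp_force: 0.0
```

Run:
```python
from h import *
s=state(); C=cam("wrist"); im=grab_frame("wrist"); save("w1",im)
print(s["time"],s["tool_pos"],s["joint_pos"]); print(np.round(camera_info("wrist")["mount"],3))
for n,p in (("knobtop",[.533,-.091,.09]),("hub",[.555,-.181,.051])): print(n,proj(C,p))
for t,z in(("plate_knob",.071),("plate_axis",.051),("index_plate",.036)):
    for r in trace("wrist",t)[:2]: print(t,round(r["p"],2),np.round(r["location"]),np.round(atz(C,r["location"],z),3),r["region"].sum())
```

```text
2.8 [ 0.50104054 -0.09138615  0.23149902] [-3.26586661e-01 -2.29578572e-01  1.87717674e+00 -5.71755026e-05
  1.49345786e+00 -5.58760767e-01]
[[-0.001 -0.96  -0.28   0.071]
 [ 1.    -0.002  0.001 -0.   ]
 [-0.001 -0.28   0.96  -0.142]
 [ 0.     0.     0.     1.   ]]
knobtop [352.77334796 194.69800784]
hub [347.83325792 259.68281953]
plate_knob 0.58 [343. 243.] [ 0.54  -0.152  0.071] 19410
plate_axis 0.78 [363. 249.] [ 0.569 -0.164  0.051] 27561
index_plate 0.59 [343. 243.] [ 0.546 -0.167  0.036] 19683
index_plate 0.47 [363. 247.] [ 0.572 -0.167  0.036] 27901
```

View pics/w1.png

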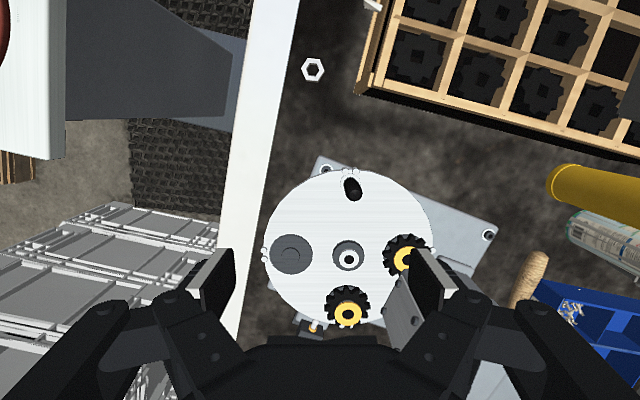

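Emit:
play_rows(
  linear=[
    [0.016,0,0],
    [0.016,0,-0.02],
    [0,0,-0.03],
    [0,0,-0.03],
    [0,0,-0.03],
    [0,0,-0.03],
    [0,0,-0.02],
    [0,0,-0.0155],
  ],
  turn=[0,0,0,0,0,0,0,0],
  hand=0.05,
)

```text
time: 4.0
tool_pos: [0.5322, -0.0932, 0.0551]
tool_rot: [-0.0, 0.622, 0.783, -0.0]
contact_force: [-0.3, -1.3, -0.4]
gripper_width: 0.588
grasp_force: 0.0
```

Emit:
play_rows(
  linear=[
    [0,0,0],
    [0,0,0],
    [0,0,0],
    [0,0,0],
  ],
  turn=[0,0,0,0],
  hand=0.022,
)

```text
time: 4.5
tool_pos: [0.5332, -0.0926, 0.0567]
tool_rot: [0.001, 0.622, 0.783, 0.0]
contact_force: [0.8, -0.5, 0.1]
gripper_width: 0.257
grasp_force: 0.3
```

Run:
```python
from h import *
s=state(); im=grab_frame("wrist"); save("w2",im); print(s["tool_pos"],s["gripper_width"],s["grasp_force"],s["contact_force"],s["time"])
```

```text
[ 0.53317534 -0.09263338  0.05671551] 0.2571320855073566 0.2706724964082241 [ 0.84071774 -0.52306182  0.14988139] 4.5
```

View pics/w2.png

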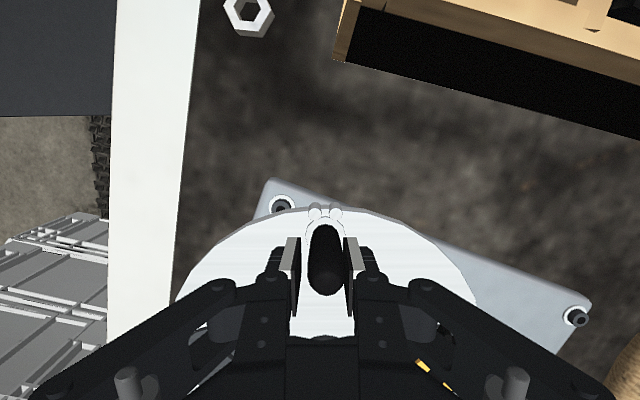

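Run:
```python
from h import *
a=np.radians(103.5+7.5*np.arange(10.)); P=.0915*np.c_[np.cos(a),np.sin(a)]
print(np.round(np.diff(P,axis=0),4).tolist())
```

```text
[[-0.0114, -0.0035], [-0.0109, -0.005], [-0.0101, -0.0064], [-0.0092, -0.0077], [-0.0081, -0.0088], [-0.0069, -0.0098], [-0.0056, -0.0106], [-0.0041, -0.0112], [-0.0026, -0.0117]]
```

Emit:
play_rows(
  linear=[
    [-0.0114,-0.0035,0],
    [-0.0109,-0.005,0],
    [-0.0101,-0.0064,0],
    [-0.0092,-0.0077,0],
  ],
  turn=[7.5,7.5,7.5,7.5],
)

```text
time: 5.05
tool_pos: [0.4916, -0.1153, 0.0567]
tool_rot: [0.001, 0.396, 0.918, 0.0]
contact_force: [2.4, -0.6, -0.8]
gripper_width: 0.259
grasp_force: 0.9
```

Emit:
play_rows(
  linear=[
    [-0.0081,-0.0088,0],
    [-0.0069,-0.0098,0],
    [-0.0056,-0.0106,0],
    [-0.0041,-0.0112,0],
    [0,0,0],
  ],
  turn=[7.5,7.5,7.5,7.5,0],
)

```text
time: 5.68
tool_pos: [0.4662, -0.156, 0.0562]
tool_rot: [0.0, 0.148, 0.989, -0.0]
contact_force: [-0.3, -0.1, 0.2]
gripper_width: 0.253
grasp_force: 0.0
```

Run:
```python
from h import *
s=state(); print(s["tool_pos"],s["gripper_width"],s["contact_force"],s["time"])
T=cam("top"); im=grab_frame("top"); w=grab_frame("wrist"); S=grab_frame("side")
v=np.vstack([cv2.resize(w,(480,300)),cv2.resize(S[190:290,240:400],(480,300),interpolation=cv2.INTER_CUBIC)])
save("w3",v)
```

```text
[ 0.4662396  -0.15596867  0.05616663] 0.25272964322459196 [-0.29063907 -0.13776633  0.23776767] 5.675
```

View pics/w3.png

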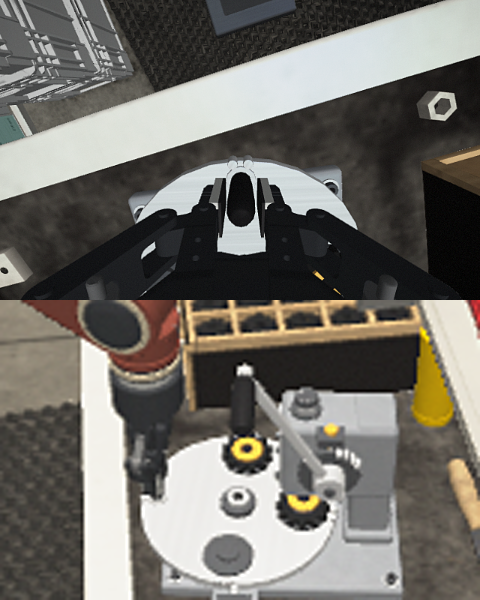

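Emit:
play_rows(
  linear=[
    [-0.0009,-0.0039,0],
    [-0.0008,-0.0039,0],
    [-0.0006,-0.0039,0],
    [0,0,0],
    [0,0,0],
  ],
  turn=[2.5,2.5,2.5,0,0],
)

```text
time: 6.45
tool_pos: [0.4638, -0.1671, 0.0557]
tool_rot: [-0.0, 0.082, 0.997, -0.0]
contact_force: [0.6, 0.3, 0.9]
gripper_width: 0.259
grasp_force: 0.0
```

Emit:
play_rows(
  linear=[
    [-0.0003,-0.002,0],
    [0,0,0],
    [0,0,0],
  ],
  turn=[1.0,0,0],
)

```text
time: 6.82
tool_pos: [0.4636, -0.1687, 0.0557]
tool_rot: [-0.0, 0.073, 0.997, 0.001]
contact_force: [1.6, 4.6, 0.4]
gripper_width: 0.256
grasp_force: 2.5
```

Run:
```python
from h import *
s=state(); print(s["tool_pos"],s["gripper_width"],s["contact_force"],s["time"])
d=s["tool_pos"][:2]-[.555,-.181]; print(np.degrees(np.arctan2(d[1],d[0])),np.hypot(*d))
w=grab_frame("wrist"); S=grab_frame("side")
v=np.vstack([cv2.resize(w,(480,300)),cv2.resize(S[190:290,240:400],(480,300),interpolation=cv2.INTER_CUBIC)])
save("w4",v)
```

```text
[ 0.46361219 -0.16865779  0.05570715] 0.25642103611336564 [1.57078417 4.55384798 0.35179255] 6.825
172.3085638411789 0.09221746957601103
```

View pics/w4.png

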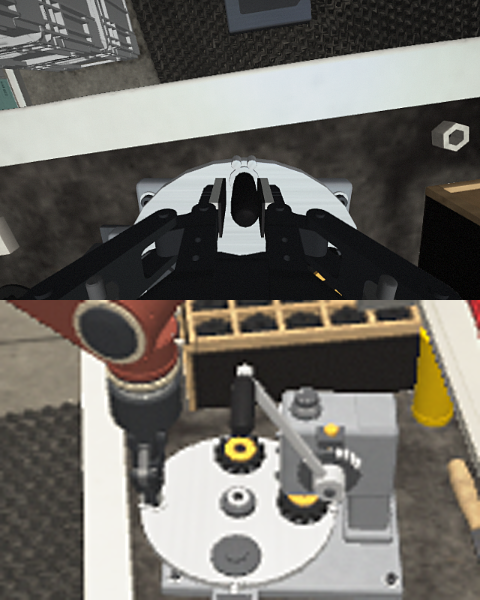

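Emit:
play_rows(
  linear=[
    [-0.0003,-0.002,0],
    [0,0,0],
    [0,0,0],
  ],
  turn=[1.2,0,0],
)

```text
time: 7.3
tool_pos: [0.4637, -0.1694, 0.0557]
tool_rot: [0.0, 0.063, 0.998, 0.002]
contact_force: [3.5, 9.3, 0.7]
gripper_width: 0.254
grasp_force: 5.1
```

Emit:
play_rows(
  linear=[
    [-0.0002,-0.002,0],
    [0,0,0],
    [0,0,0],
  ],
  turn=[1.2,0,0],
)

```text
time: 7.68
tool_pos: [0.4632, -0.1726, 0.0557]
tool_rot: [0.0, 0.052, 0.999, 0.001]
contact_force: [2.0, 4.1, -0.7]
gripper_width: 0.253
grasp_force: 2.5
```

Emit:
play_rows(
  linear=[
    [-0.0002,-0.0015,0],
    [0,0,0],
    [0,0,0],
  ],
  turn=[0.9,0,0],
)

```text
time: 8.05
tool_pos: [0.4629, -0.1749, 0.0558]
tool_rot: [0.0, 0.044, 0.999, -0.0]
contact_force: [1.9, 2.6, -0.7]
gripper_width: 0.255
grasp_force: 1.0
```

Run:
```python
from h import *
s=state(); print(s["tool_pos"],s["gripper_width"],s["contact_force"],s["time"])
d=s["tool_pos"][:2]-[.555,-.181]; print(np.degrees(np.arctan2(d[1],d[0])),np.hypot(*d))
```

```text
[ 0.4629008  -0.17492214  0.05577994] 0.25472291652088674 [ 1.90216045  2.62934393 -0.73807514] 8.05
176.2243829535977 0.09229952373317415
```

Emit:
play_rows(
  linear=[
    [-0.0002,-0.0015,0],
    [0,0,0],
    [0,0,0],
  ],
  turn=[0.9,0,0],
)

```text
time: 8.43
tool_pos: [0.4625, -0.1767, 0.0559]
tool_rot: [-0.0, 0.036, 0.999, -0.0]
contact_force: [0.1, -0.0, 0.3]
gripper_width: 0.256
grasp_force: 0.0
```

Run:
```python
from h import *
s=state(); C=cam("wrist"); print(s["tool_pos"],s["contact_force"],s["time"])
w=grab_frame("wrist"); S=grab_frame("side"); 
v=np.vstack([cv2.resize(w[150:350,170:490],(640,300)),cv2.resize(S[190:290,240:400],(480,300),interpolation=cv2.INTER_CUBIC).repeat(1,0) if 0 else cv2.copyMakeBorder(cv2.resize(S[190:290,240:400],(480,300),interpolation=cv2.INTER_CUBIC),0,0,0,160,0)])
save("w5",v)
```

```text
[ 0.46253925 -0.17669145  0.0559235 ] [ 0.11162435 -0.04491771  0.27215663] 8.425
```

View pics/w5.png

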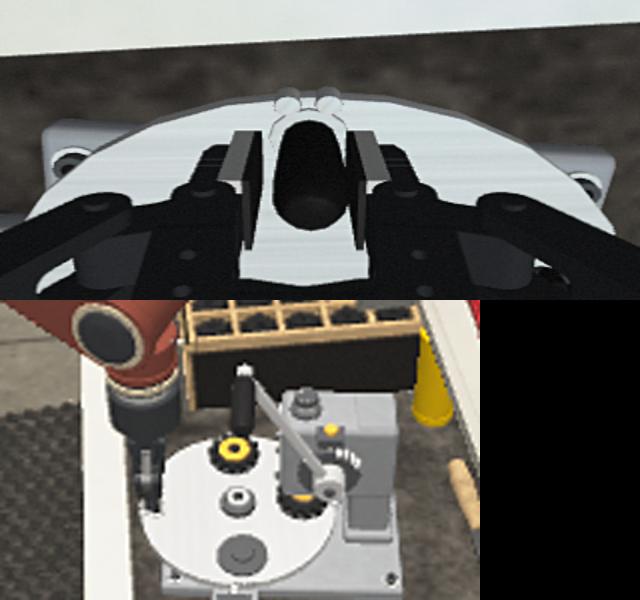

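```bash
python3 - <<'E'
from h import *
S=cam("side"); C=cam("wrist")
s=lambda x,y:[240+x/3,190+(y-300)/3]
for (a,b) in ((s(235,449),s(242,552)),):
    p=atz(S,a,.052);q=atz(S,b,.036);d=(p-q)[:2];print(p,q,"knob dir",np.degrees(np.arctan2(d[1],d[0]))+90, "mid",(p+q)/2)
w=lambda x,y:[170+x/2,150+y/1.5]
# base front holes
p=atz(C,w(70,163),.018);q=atz(C,w(590,185),.018);d=(q-p)[:2];print("yaw from holes",np.degrees(np.arctan2(d[1],d[0]))-90,p,q,(p+q)/2)
# two small studs & knob base/top on plate
for n,x in(("studs",(308,100)),): print(n,atz(C,w(*x),.038))
k=atz(C,w(313,195),.090);print("knobtop",k,np.degrees(np.arctan2(k[1]+.181,k[0]-.555)))
E
python3 - <<'E'
import cv2,numpy as np
im=cv2.imread("pics/side0.png")
E
```

```text
[ 0.56091067 -0.1099107   0.052     ] [ 0.55284355 -0.24598911  0.036     ] knob dir 176.60730969455153 mid [ 0.55687711 -0.17794991  0.044     ]
yaw from holes -7.89023127790324 [ 0.47998076 -0.2580678   0.018     ] [ 0.50461623 -0.0803069   0.018     ] [ 0.49229849 -0.16918735  0.018     ]
studs [ 0.44854081 -0.17461194  0.038     ]
knobtop [ 0.45806949 -0.17465076  0.09      ] 176.25230575168627
```

Emit:
play_rows(
  linear=[
    [0.0003,0.003,0],
    [0.0003,0.0025,0],
    [0,0,0],
    [0,0,0],
  ],
  turn=[-1.5,-1.5,0,0],
)

```text
time: 9.02
tool_pos: [0.4632, -0.1725, 0.0559]
tool_rot: [0.0, 0.063, 0.998, -0.002]
contact_force: [0.4, -7.9, -3.1]
gripper_width: 0.26
grasp_force: 3.8
```

Emit:
play_rows(
  linear=[
    [0.0002,0.0015,0],
    [0,0,0],
    [0,0,0],
  ],
  turn=[-0.5,0,0],
)

```text
time: 9.4
tool_pos: [0.4633, -0.1709, 0.0559]
tool_rot: [-0.0, 0.067, 0.998, -0.002]
contact_force: [-0.2, -6.3, -1.8]
gripper_width: 0.256
grasp_force: 3.5
```

Emit:
play_rows(
  linear=[
    [0.0002,0.0015,0],
    [0,0,0],
    [0,0,0],
  ],
  turn=[-0.5,0,0],
)

```text
time: 9.78
tool_pos: [0.4633, -0.1682, 0.0558]
tool_rot: [-0.0, 0.071, 0.997, -0.001]
contact_force: [-2.7, -3.7, 0.3]
gripper_width: 0.256
grasp_force: 2.5
```

Emit:
play_rows(
  linear=[
    [0.0001,0.001,0],
    [0,0,0],
    [0,0,0],
  ],
  turn=[-0.4,0,0],
)

```text
time: 10.15
tool_pos: [0.4639, -0.1662, 0.0557]
tool_rot: [0.0, 0.075, 0.997, 0.0]
contact_force: [-0.5, 0.2, -0.4]
gripper_width: 0.253
grasp_force: 0.3
```

Emit:
play_rows(
  linear=[
    [0.0001,0.001,0],
    [0,0,0],
    [0,0,0],
  ],
  turn=[-0.4,0,0],
)

```text
time: 10.52
tool_pos: [0.464, -0.1654, 0.0558]
tool_rot: [0.0, 0.078, 0.997, 0.0]
contact_force: [0.4, -0.9, -0.2]
gripper_width: 0.259
grasp_force: 0.0
```

Run:
```python
from h import *
s=state(); C=cam("wrist"); print(s["tool_pos"],s["tool_rot"],s["contact_force"],s["time"])
w=grab_frame("wrist"); S=grab_frame("side"); 
v=np.vstack([cv2.resize(w[150:350,170:490],(640,300)),cv2.copyMakeBorder(cv2.resize(S[190:290,240:400],(480,300),interpolation=cv2.INTER_CUBIC),0,0,0,160,0)])
save("w6",v)
```

```text
[ 0.46398542 -0.16542263  0.05579409] [6.68714516e-05 7.82100955e-02 9.96936871e-01 2.29523748e-04] [ 0.41839854 -0.85817064 -0.2235314 ] 10.525
```

View pics/w6.png

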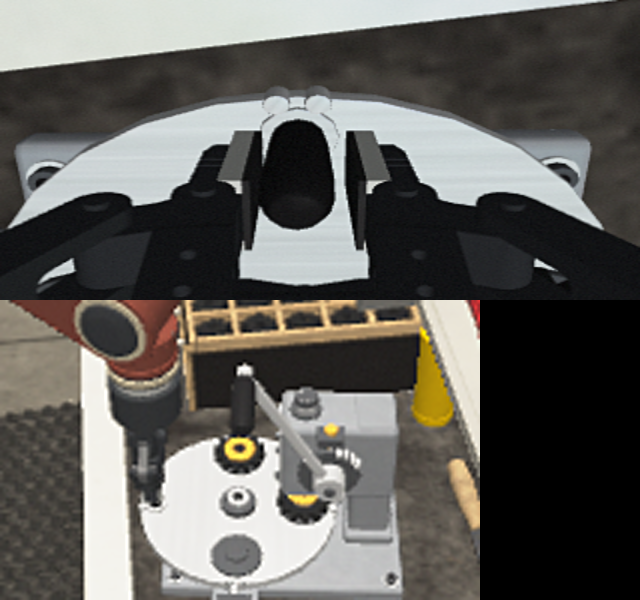

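Emit:
play_rows(
  linear=[
    [0,0,0],
    [0,0,0],
    [0,0,0.047],
    [0,0,0.047],
    [0,0,0.047],
    [0,0,0.047],
    [0,0,0.047],
    [0,0,0.047],
  ],
  turn=[0,0,0,0,0,0,0,-4.2],
  hand=0.06,
)

```text
time: 11.62
tool_pos: [0.4637, -0.1656, 0.3394]
tool_rot: [0.0, 0.116, 0.993, -0.0]
contact_force: [0.8, -0.1, 0.5]
gripper_width: 0.702
grasp_force: 0.0
```

Emit:
play_rows(
  linear=[
    [0.011,-0.014,0],
    [0.011,-0.014,0],
    [0.011,-0.014,0],
    [0.011,-0.014,0],
    [0.011,-0.014,0],
    [0.011,-0.014,0],
    [0.011,-0.014,0],
    [0.011,-0.014,0],
  ],
  turn=[-10.6,-10.6,-10.6,-10.6,-10.6,-10.6,-10.6,-10.6],
  hand=0.075,
)

```text
time: 12.62
tool_pos: [0.5522, -0.2781, 0.3376]
tool_rot: [-0.0, 0.757, 0.654, 0.0]
contact_force: [0.0, 0.6, -0.3]
gripper_width: 0.879
grasp_force: 0.0
```

Run:
```python
from h import *
s=state(); C=cam("wrist"); print(s["tool_pos"],s["tool_rot"],s["contact_force"],s["time"])
w=grab_frame("wrist"); save("w7",w)
for p in ([.552,-.278,.293],[.555,-.1795,.051]): print(proj(C,p))
for r in trace("wrist","lever_grip")[:3]: print(r["p"],r["location"],atz(C,r["location"],.288))
```

```text
[ 0.55219679 -0.27814837  0.33759383] [-1.68385653e-04  7.56593216e-01  6.53885829e-01  5.73059971e-06] [ 0.03539453  0.59802914 -0.34829958] 12.625
[321.35162625 222.43351618]
[312.97947167  93.73029698]
0.56 [328.5, 183.9] [ 0.56047775 -0.25339161  0.288     ]
```

View pics/w7.png

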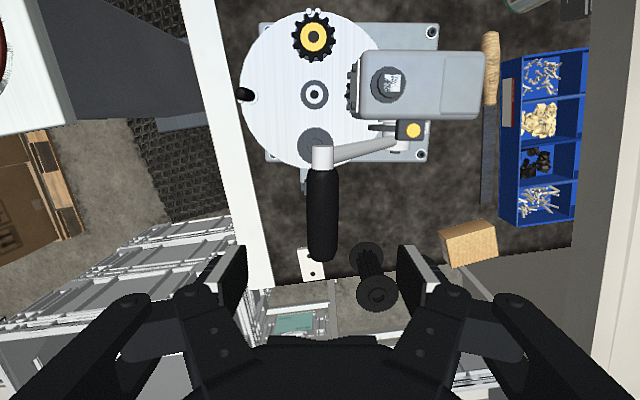

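Emit:
play_rows(
  linear=[
    [0,0.005,-0.015],
    [0,0,-0.02],
    [0,0,-0.02],
    [0,0,-0.02],
    [0,0,0],
  ],
  turn=[0,0,0,0,0],
)

```text
time: 13.35
tool_pos: [0.5506, -0.2719, 0.2594]
tool_rot: [-0.003, 0.755, 0.656, -0.001]
contact_force: [-0.4, 0.2, 0.4]
gripper_width: 0.88
grasp_force: 0.0
```

Emit:
play_rows(
  linear=[
    [0,0,0],
    [0,0,0],
    [0,0,0],
    [0,0,0],
    [0,0,0],
    [0,0,0],
  ],
  turn=[0,0,0,0,0,0],
  hand=0.0,
)

```text
time: 14.1
tool_pos: [0.5524, -0.273, 0.264]
tool_rot: [0.001, 0.755, 0.656, 0.0]
contact_force: [1.6, -0.4, 4.3]
gripper_width: 0.238
grasp_force: 58.8
```

Run:
```python
from h import *
s=state(); print(s["tool_pos"],s["contact_force"],s["gripper_width"]*.0854,s["grasp_force"])
# arc deltas: x local and z, steps
ph=np.radians(60)-np.array([0,.07,.14,.21,.28,.35,.42,.49,.56,.63,.69,.75,.81,.87,.93,.98,1.01])
P=.17*np.c_[-np.cos(ph),np.sin(ph)]; d=np.diff(P,axis=0)
print(np.round(np.c_[d[:,0]*.99,-d[:,0]*.139,d[:,1]],4).tolist())
```

```text
[ 0.55242258 -0.27302821  0.26396862] [ 1.58886739 -0.37903512  4.25681496] 0.020364687877766213 58.828473687171936
[[-0.01, 0.0014, -0.0063], [-0.0095, 0.0013, -0.007], [-0.009, 0.0013, -0.0077], [-0.0085, 0.0012, -0.0083], [-0.0079, 0.0011, -0.0088], [-0.0072, 0.001, -0.0094], [-0.0066, 0.0009, -0.0099], [-0.0059, 0.0008, -0.0103], [-0.0051, 0.0007, -0.0107], [-0.0038, 0.0005, -0.0094], [-0.0032, 0.0005, -0.0097], [-0.0027, 0.0004, -0.0098], [-0.0021, 0.0003, -0.01], [-0.0015, 0.0002, -0.0101], [-0.0008, 0.0001, -0.0085], [-0.0003, 0.0, -0.0051]]
```

Emit:
play_rows(
  linear=[
    [-0.01,0.0014,-0.0063],
    [-0.0095,0.0013,-0.007],
    [-0.009,0.0013,-0.0077],
    [0,0,0],
  ],
  turn=[0,0,0,0],
)

```text
time: 14.6
tool_pos: [0.5251, -0.2691, 0.2435]
tool_rot: [0.003, 0.755, 0.656, 0.002]
contact_force: [5.9, -1.2, 4.8]
gripper_width: 0.242
grasp_force: 60.1
```

Emit:
play_rows(
  linear=[
    [-0.0085,0.0012,-0.0083],
    [-0.0079,0.0011,-0.0088],
    [-0.0072,0.001,-0.0094],
    [0,0,0],
    [0,0,0],
  ],
  turn=[0,0,0,0,0],
)

```text
time: 15.22
tool_pos: [0.5016, -0.2658, 0.2167]
tool_rot: [0.003, 0.755, 0.656, 0.002]
contact_force: [5.9, -0.9, 3.9]
gripper_width: 0.24
grasp_force: 61.0
```

Emit:
play_rows(
  linear=[
    [-0.0066,0.0009,-0.0099],
    [-0.0059,0.0008,-0.0103],
    [-0.0051,0.0007,-0.0107],
    [-0.0038,0.0005,-0.0094],
    [0,0,0],
  ],
  turn=[0,0,0,0,0],
)

```text
time: 15.85
tool_pos: [0.4811, -0.2628, 0.1765]
tool_rot: [0.003, 0.755, 0.656, 0.003]
contact_force: [11.3, -0.1, 2.9]
gripper_width: 0.237
grasp_force: 65.5
```

Emit:
play_rows(
  linear=[
    [-0.0032,0.0005,-0.0097],
    [-0.0027,0.0004,-0.0098],
    [-0.0021,0.0003,-0.01],
    [0,0,0],
  ],
  turn=[0,0,0,0],
)

```text
time: 16.35
tool_pos: [0.4729, -0.2616, 0.1474]
tool_rot: [0.003, 0.755, 0.656, 0.002]
contact_force: [8.8, 1.0, 5.1]
gripper_width: 0.233
grasp_force: 68.7
```

Emit:
play_rows(
  linear=[
    [-0.0015,0.0002,-0.0101],
    [-0.0008,0.0001,-0.0085],
    [0,0,0],
    [0,0,0],
  ],
  turn=[0,0,0,0],
)

```text
time: 16.85
tool_pos: [0.4701, -0.2612, 0.1286]
tool_rot: [0.002, 0.755, 0.656, 0.002]
contact_force: [7.6, 0.1, 5.0]
gripper_width: 0.236
grasp_force: 70.8
```

Emit:
play_rows(
  linear=[
    [0,0,-0.003],
    [0,0,0],
    [0,0,0],
  ],
  turn=[0,0,0],
)

```text
time: 17.23
tool_pos: [0.4699, -0.2611, 0.126]
tool_rot: [0.002, 0.755, 0.656, 0.002]
contact_force: [4.0, 1.2, 8.9]
gripper_width: 0.235
grasp_force: 71.0
```

Emit:
play_rows(
  linear=[
    [0,0,-0.003],
    [0,0,0],
    [0,0,0],
  ],
  turn=[0,0,0],
)

```text
time: 17.6
tool_pos: [0.4697, -0.2612, 0.1236]
tool_rot: [0.002, 0.755, 0.656, 0.001]
contact_force: [1.3, 3.1, 11.2]
gripper_width: 0.236
grasp_force: 71.3
```

Emit:
play_rows(
  linear=[
    [0,0,-0.003],
    [0,0,0],
    [0,0,0],
  ],
  turn=[0,0,0],
)

```text
time: 17.98
tool_pos: [0.4696, -0.2612, 0.1211]
tool_rot: [0.002, 0.755, 0.656, 0.001]
contact_force: [-2.6, 4.1, 14.0]
gripper_width: 0.239
grasp_force: 71.6
```

Emit:
play_rows(
  linear=[
    [0,0,-0.003],
    [0,0,0],
    [0,0,0],
  ],
  turn=[0,0,0],
)

```text
time: 18.35
tool_pos: [0.4694, -0.2611, 0.1175]
tool_rot: [0.001, 0.755, 0.656, 0.001]
contact_force: [1.4, 1.9, 11.3]
gripper_width: 0.234
grasp_force: 72.4
```

Run:
```python
from h import *
s=state(); print(s["tool_pos"],s["contact_force"],s["ft_torque"])
w=grab_frame("wrist"); S=grab_frame("side")
v=np.hstack([cv2.resize(S[200:300,270:370],(500,500),interpolation=cv2.INTER_CUBIC),cv2.resize(w[100:400,230:410],(300,500),interpolation=cv2.INTER_CUBIC)])
save("w8",v)
```

```text
[ 0.46937969 -0.26114714  0.11745439] [ 1.443699    1.85028612 11.34346911] [ 0.40705749 -0.15182634 -0.15204996]
```

View pics/w8.png

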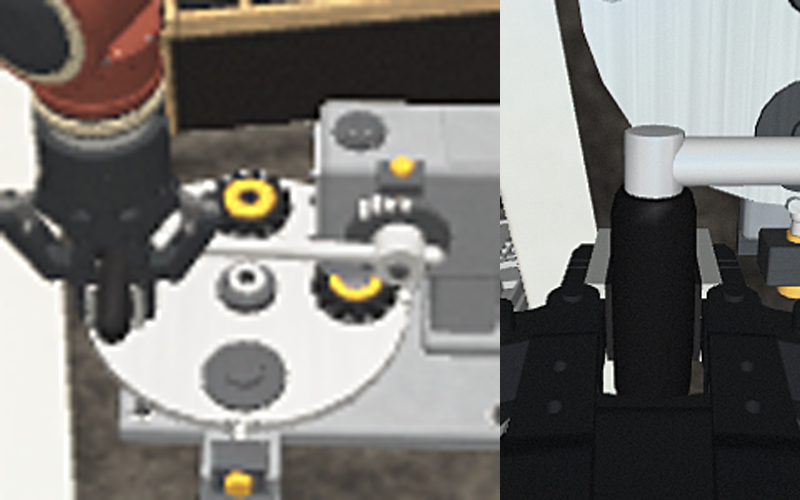

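Run:
```python
from h import *
S=cam("side")
def W(x,y,z): return np.array([.555+x*.99+y*.139,-.1795-x*.139+y*.99,z])
for px in (.094,.098):
  for yl in (-.052,-.060):
    piv=proj(S,W(px,yl,.135)); out=[]
    for f in (0,.69,.9,.96,1.0,1.03):
        t=np.radians(60)-f; tip=proj(S,W(px-.17*np.cos(t),yl,.135+.17*np.sin(t)))
        sl=(tip[1]-piv[1])/(tip[0]-piv[0]); out.append((f,tip.round(1).tolist(),round(sl,3)))
    print(px,yl,piv.round(1),out)
# sub-pixel arm centreline: now
img=cv2.imread("pics/w8.png")[:,:500]
g=cv2.cvtColor(img,cv2.COLOR_BGR2GRAY).astype(int)
for x in (230,250,290,310,330,350): print(x,[(y,g[y,x]) for y in range(228,268,4)])
```

```text
0.094 -0.052 [348.7 250. ] [(0, [320.4, 214.3], np.float64(1.257)), (0.69, [295.8, 235.9], np.float64(0.266)), (0.9, [293.5, 243.8], np.float64(0.111)), (0.96, [293.3, 246.1], np.float64(0.069)), (1.0, [293.3, 247.6], np.float64(0.042)), (1.03, [293.3, 248.8], np.float64(0.022))]
0.094 -0.06 [348.8 251.9] [(0, [320.3, 216.3], np.float64(1.252)), (0.69, [295.7, 237.8], np.float64(0.265)), (0.9, [293.3, 245.8], np.float64(0.111)), (0.96, [293.1, 248.1], np.float64(0.069)), (1.0, [293.1, 249.6], np.float64(0.042)), (1.03, [293.1, 250.7], np.float64(0.022))]
0.098 -0.052 [350. 250.] [(0, [321.8, 214.3], np.float64(1.262)), (0.69, [297.2, 235.9], np.float64(0.267)), (0.9, [294.8, 243.8], np.float64(0.111)), (0.96, [294.6, 246.1], np.float64(0.069)), (1.0, [294.6, 247.6], np.float64(0.042)), (1.03, [294.6, 248.8], np.float64(0.022))]
0.098 -0.06 [350.1 251.9] [(0, [321.7, 216.3], np.float64(1.256)), (0.69, [297.0, 237.8], np.float64(0.266)), (0.9, [294.6, 245.8], np.float64(0.111)), (0.96, [294.4, 248.1], np.float64(0.069)), (1.0, [294.4, 249.6], np.float64(0.042)), (1.03, [294.4, 250.7], 
[... 662 characters left out ...]
202)), (264, np.int64(251))]
310 [(228, np.int64(254)), (232, np.int64(255)), (236, np.int64(159)), (240, np.int64(187)), (244, np.int64(243)), (248, np.int64(241)), (252, np.int64(221)), (256, np.int64(161)), (260, np.int64(195)), (264, np.int64(241))]
330 [(228, np.int64(119)), (232, np.int64(119)), (236, np.int64(103)), (240, np.int64(176)), (244, np.int64(245)), (248, np.int64(248)), (252, np.int64(231)), (256, np.int64(184)), (260, np.int64(132)), (264, np.int64(113))]
350 [(228, np.int64(76)), (232, np.int64(72)), (236, np.int64(57)), (240, np.int64(102)), (244, np.int64(198)), (248, np.int64(255)), (252, np.int64(233)), (256, np.int64(188)), (260, np.int64(148)), (264, np.int64(124))]
```

Run:
```python
from h import *
from plant import *
S=cam("side"); im=grab_frame("side"); save("sideN",im)
def W(x,y,z): return np.array([.555+x*.99+y*.139,-.1795-x*.139+y*.99,z])
def bottom(img,pts):   # subpixel lower edge of yellow near centre column
    for n,(c0,c1,r0,r1) in pts.items():
        y=img[:,:,0].astype(float)-img[:,:,2]
        o=[]
        for c in range(c0,c1):
            col=y[r0:r1,c]; m=col.max(); 
            if m<50: continue
            k=np.where(col>m/2)[0][-1]; fr=(col[k]-m/2)/(col[k]-col[k+1]); o.append((c,round(r0+k+fr,1)))
        print(n,o)
pts={"fin":(313,326,230,250),"proud":(332,348,250,268)}
bottom(im,pts)
w6=cv2.imread("pics/w6.png")[300:,:480,::-1]; full=np.zeros_like(im); full[190:290,240:400]=cv2.resize(w6,(160,100),interpolation=cv2.INTER_AREA)
print("before"); bottom(full,pts)
a=np.linspace(-np.pi,0,181)
for n,(x,y,z) in {"fin":(0,.072,.052),"home":(.072,0,.052),"up":(.072,0,.060)}.items():
    P=np.array([proj(S,W(x+.0175*np.cos(t),y+.0175*np.sin(t),z)) for t in a]); k=P[:,1].argmax(); print(n,P[k].round(1))
```

```text
fin [(315, np.float64(241.4)), (316, np.float64(242.5)), (317, np.float64(242.8)), (318, np.float64(242.9)), (319, np.float64(243.1)), (320, np.float64(243.2)), (321, np.float64(243.0)), (322, np.float64(242.7)), (323, np.float64(242.1)), (324, np.float64(240.9)), (325, np.float64(240.1))]
proud [(336, np.float64(257.4)), (337, np.float64(258.4)), (338, np.float64(258.8)), (339, np.float64(259.5)), (340, np.float64(259.6)), (341, np.float64(259.6)), (342, np.float64(259.6)), (343, np.float64(259.2)), (344, np.float64(258.7)), (345, np.float64(257.9)), (346, np.float64(257.5))]
before
fin [(315, np.float64(241.4)), (316, np.float64(242.5)), (317, np.float64(242.8)), (318, np.float64(242.9)), (319, np.float64(243.2)), (320, np.float64(243.3)), (321, np.float64(243.0)), (322, np.float64(242.7)), (323, np.float64(242.1)), (324, np.float64(241.0)), (325, np.float64(240.2))]
proud [(336, np.float64(256.0)), (337, np.float64(256.6)), (338, np.float64(257.4)), (339, np.float64(257.6)), (340, np.float64(257.9)), (341, np.float64(257.9)), (342, np.float64(257.9)), (343, np.float64(257.6)), (344, np.float64(257.2)), (345, np.float64(256.6))]
fin [319.4 242.9]
home [340.9 259.3]
up [340.9 257.6]
```

```bash
python3 -c "
from plant import *
print(job_done())"
```

```text
the job is handed in; nothing more can be done
None
```

The plate is clicked into its stop with the proud bush under the ram, and the bush measures flush on its disc in the side camera. I handed the job in with the gripper still pinching the lever and pushing down (about 11 N). The lever measured 0.98–1.0 rad, just past the third click. I first turned the plate about 5° past its stop and brought it back before touching the lever.

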